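Gauge the bore of a thick-walled bushing

TASK

Take the telescoping bore gauge by its handle from its wooden stand and set it upright into the thick-walled steel bushing until its flange rests on the rim. Push the handle down to its stop, so that the plungers spring out against the bore and are locked, then draw the gauge straight out, still locked at the size of the bore, and hang it back in the slot of the stand. Do not knock the bushing over, shift it far or carry it along.

Things in the scene. Friction and masses are not known exactly. Their poses are not given: they have to be found in the camera images.
- gauge: Telescoping bore gauge, 140 mm long, upright, 0.2 kg. Origin: centre of the underside of its round steel flange (64 mm diameter, 6 mm thick), which it hangs by; z up along the gauge, y along its two plungers. Below the flange a round steel head, 22 mm diameter, 54 mm long; above it a thin shaft with the black handle, 88 mm up to its top.
- bushing: Thick-walled tube, plain steel, upright, loose on the bench: outer diameter 76 mm, bore 46 mm (walls 15 mm), 65 mm high, open at both ends, 0.95 kg. Origin: centre of its underside; z up along the bore. Not to be confused with two other steel tubes: one as wide and high but thin-walled (4 mm), one slimmer (52 mm) and taller (75 mm).
- stand: Plywood stand of the gauge, fixed, 120 mm in x, 140 mm in y, 80 mm high: a plate on two side boards with a slot through it in the middle, 40 mm in x, 80 mm in y. The gauge hangs with its flange on the plate and its head in the slot, plungers along the slot (gauge y along stand y, either way round). Origin: centre of its underside on the bench; z up.
- plunger_a_tip (a point): Outer end of one brass plunger (bar 6 mm thick, round end), 30 mm below the flange's underside, 4 mm to +x of the gauge's axis; 13 mm from the axis towards +y when in, up to 30 mm when out.
- plunger_b_tip (a point): Outer end of the other plunger, the same on the -y side, 4 mm to -x of the axis. The distance between the two tips is the gauge's reading: 27 mm with both in, about 46 mm when locked in the bushing's bore, 60 mm when fully out.
- handle_grip (a point): Where to grip the handle, on the gauge's axis, 57 mm above the flange's underside while the handle is up (about 45 mm above it once pushed down). The handle is a square bar, 27 x 27 mm, faces square to the gauge's x and y, from 33 mm below this point to 31 mm above it, with a 38 mm round collar at its foot (32 to 37 mm below this point).
- handle (a joint): Travel of the handle down the shaft, m: 0 up, firm stop at 0.0125. Friction 4 N, no return spring: it stays where left; gripping and lifting do not move it. At 0.004 to 0.006 the plungers, held in the head till then, spring out (about 3 N); from 0.011 they are locked as they stand (over 1.5 N on a tip still shifts it). 8 to 15 N down, flange on something, take it to the stop.
Things that resemble listed ones, but are neither listed nor needed, are in the scene too. Leave any green or orange look-alike of the gauge alone.

How it is judged:
On the way, in this order (a step that is already met when the one before it is completed fails the run):
1. the gauge's head stands in the thick-walled bushing with the plungers still in (horizontal distance between gauge and bushing below 0.014 m and z of gauge in the frame of bushing below 0.078 m and angle between gauge's own z axis and vertical below 0.17 rad and distance between plunger_a_tip and plunger_b_tip below 0.033 m), for 0.05 s.
2. the plungers have sprung out against the bore, the flange on the rim (z of gauge in the frame of bushing below 0.069 m and distance between plunger_a_tip and plunger_b_tip between 0.038 and 0.051 m), for 0.1 s.
3. the gauge is clear above the bushing, locked at the size of the bore (height (world z) of gauge above 0.115 m and distance between plunger_a_tip and plunger_b_tip between 0.038 and 0.051 m), for 0.1 s.
At the end, for the whole second after the job is handed in: The gauge hangs at rest in the slot of its stand: flange on the plate (within 5 mm), within 30 mm of the stand's middle, upright within 10 degrees, its plungers locked 38 to 51 mm apart, tip to tip (the bore is 46 mm); the bushing stands upright on the bench (z of gauge in the frame of stand between 0.076 and 0.085 m and horizontal distance between gauge and stand below 0.03 m and angle between each of gauge, bushing's own z axis and vertical below 0.17 rad and linear speed of gauge below 0.03 m/s and distance between plunger_a_tip and plunger_b_tip between 0.038 and 0.051 m and height (world z) of bushing below 0.01 m); the robot touches nothing.
It fails at once if the bushing is shifted more than 40 mm, or carried along (distance of bushing from where it was at the start of the episode above 0.04 m).
It fails at once if the bushing is knocked over (angle between bushing's own z axis and vertical above 0.5 rad).
It also fails if it takes over 48 s, if anything falls off the work surface, if the arm or the gripper's body presses on something with over 40 N, if the wrist force passes 120 N, or if a joint passes its speed limit or range.

ROBOT

A 6-joint arm with a two-finger parallel gripper is mounted at the origin on the work surface. World frame = base frame: x ahead of the robot, y to its left, z up, the work surface at z = 0. Lengths are in m, angles in rad, forces in N, time in s.
With the tool pointing down it reaches from about 0.35 to 0.775 m from the base axis. Payload 5.5 kg.
Tool frame: the origin (TCP) lies at the very end of the fingers, on their centre line; the grasp point (between the pads) lies 19 mm behind it; z points along the fingers, y is the line along which they close (so a half turn about z gives the same grasp; the last joint's range is limited). The gripper opens to 85 mm and grips with 20 to 120 N. Pads are 22 mm wide; open, the fingers measure 114 mm over their backs; the gripper's body (76 mm by 85 mm) begins 54 mm behind the grasp point. The pads swing forward as they close: fully open they stand 13 mm farther back than shut.
Start: joints at [1.045, 0.313, 0.046, 1.304, 0, 1.431], TCP at [0.216, 0.533, 0.231] pointing down, gripper open.
Joint ranges: [-2.76, 2.76], [-0.86, 1.69], [-1.03, 1.26], [-2.2, 2.34], [-1.47, 1.5], [-3.14, 3.14]. Speed limits (rad/s): [2.57, 2.57, 3.14, 3.14, 3.14, 3.14].

INTERFACE

Orientations are given as a unit quaternion [w, x, y, z].
In Python, from workcell import get_state, read_camera, hand_in gives the robot as it stands.
- The arm moves only by the tool send_rows, never from a script. Its argument "increments" is a list of rows, each an object of numbers: "dx", "dy", "dz": the shift along the world's x, y, z in units of 25 mm (1.0 is 25 mm); "roll": the turn about the world's z in units of 8 degrees (1.0 is 8 degrees); "claw": the opening, from -1 (shut) to 1 (fully open). In form: [{"dx": .., "dy": .., "dz": .., "roll": .., "claw": ..}, ...]. A call has exactly 5 rows; each row is the pose to reach, as a shift and turn from the pose commanded when the call began; what a row does not reach only later rows make up. A row lasts 1/8 s, in which the tool goes at most 62.5 mm and 10.7 degrees, less where a joint would pass 70% of its speed; a pose out of reach is approached as far as the arm can. A call with a gripper value outside its range is refused whole. The fingers move at their own pace and stop on an object; "grip_force" is the grip in N (left out, the last holds). Time passes only in rows, so rows that repeat a pose let the fingers close, or fill a call up. It gives the time, the measured TCP pose, the force, the opening and the grip force at its end, in the units of the state.
- get_state(): the state, without advancing time (a new reading comes with each control period).
- read_camera(name): name is "scene" or "top" or "wrist"; returns a dict with "image" (400x640x3 uint8, blue, green, red), "fx", "fy", "cx", "cy" (pixels), "world_to_cam" (4x4, takes a point from world to camera coordinates). Camera axes: x right, y up, looking along -z (the intrinsics and any distortion apply to the point x, -y, -z); pixel columns grow to the right and rows downward; lengths in m; the calibration is good to about 2 mm. The wrist camera is an equidistant fisheye: a pixel r from the principal point sees the ray r / f radians off the axis. A picture is of the moment at which its call begins. There is no depth.
- hand_in(): hands the job in; it is judged then, once.
The state is a dict: "clock": time; "joint_pos": joint angles; "qvel": joint speeds; "tau": joint torques, N m; "tcp_pos": TCP position; "orientation": TCP orientation; "wrist_force": force on the tool from outside, world axes, zero at the start; "ft_torque": the same for the moment, N m; "finger_gap": finger opening in m; "grip_force": force on a finger pad.
Only numpy, scipy, OpenCV 4.12 (cv2) and the standard library are available. Lean on these libraries where they do the work, as an engineer would, in place of code of your own. Each camera call takes 0.05 s, during which the arm holds its last target. There are 200 camera calls.

## Working session

There is one attempt and no reset: what is moved stays moved. The work goes in short steps, Python scripts to look and compute and a tool call to move; the robot and the scene stay as the last step left them, time stands still between calls to the robot, and variables do not carry over. Pictures are saved under pics/ and viewed, at most 10 in all, crops included, and the job is handed in when it is done.

Besides the shell and the picture viewer there is one more tool, called after "Request:" by a JSON object that holds its "method" and its "body", one argument or row to a line. send_rows: Moves the arm, as the interface text tells. Its arguments: {"type":"object","properties":{"increments":{"type":"array","items":{"type":"object","properties":{"dx":{"type":"number"},"dy":{"type":"number"},"dz":{"type":"number"},"roll":{"type":"number"},"claw":{"type":"number"}}}},"grip_force":{"type":"number"}},"required":["increments"]}

```bash
mkdir -p pics; cat > h.py <<'E'
import numpy as np, cv2
from workcell import get_state, read_camera
def ray(c,u,v):
    d=np.array([(u-c['cx'])/c['fx'],-(v-c['cy'])/c['fy'],-1.])
    M=np.array(c['world_to_cam']);R=M[:3,:3];o=-R.T@M[:3,3]
    return o,R.T@d
def onz(c,u,v,z):
    o,d=ray(c,u,v);return o+d*(z-o[2])/d[2]
def proj(c,p):
    q=np.array(c['world_to_cam'])@np.r_[p,1];return c['cx']+c['fx']*q[0]/-q[2],c['cy']+c['fy']*q[1]/q[2]
E
python3 - <<'E'
from h import *
import pickle
for n in("scene","top"):
    c=read_camera(n);cv2.imwrite(f"pics/{n}0.png",c['image']);pickle.dump(c,open(n+'.pkl','wb'))
    print(n,c['fx'],c['cx'],c['cy'],ray(c,320,200), [k for k in c])
s=get_state();print({k:s[k] for k in('clock','tcp_pos','orientation','finger_gap','wrist_force')})
E
```

```text
scene 486.53518102192254 317.3266290372145 203.34582763556833 (array([ 1.06585674, -0.33216825,  0.79437575]), array([-0.56556219,  0.30966391, -0.76441164])) ['image', 'fx', 'fy', 'cx', 'cy', 'world_to_cam']
top 418.3084059407698 315.2810066882902 203.3564706716604 (array([ 0.48573021, -0.06264588,  0.99481174]), array([ 0.089565  , -0.00788556, -0.99604597])) ['image', 'fx', 'fy', 'cx', 'cy', 'world_to_cam']
{'clock': 0.1, 'tcp_pos': array([0.21614784, 0.53233216, 0.23050269]), 'orientation': array([-2.59813246e-04,  1.91684844e-01,  9.81456185e-01, -7.81632100e-04]), 'finger_gap': 0.08544984987612737, 'wrist_force': array([-0.34819726, -0.1574921 , -0.1564601 ])}
```

View pics/scene0.png

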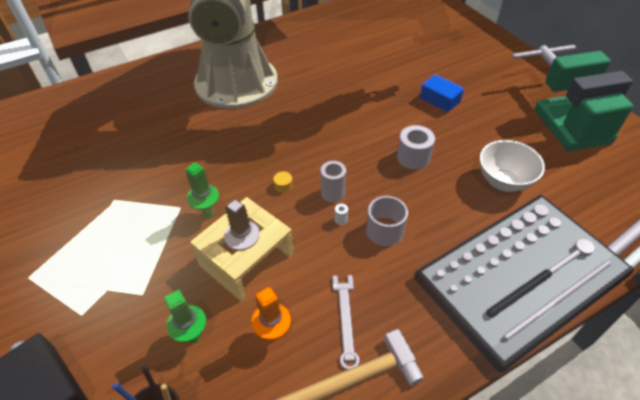

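View pics/top0.png

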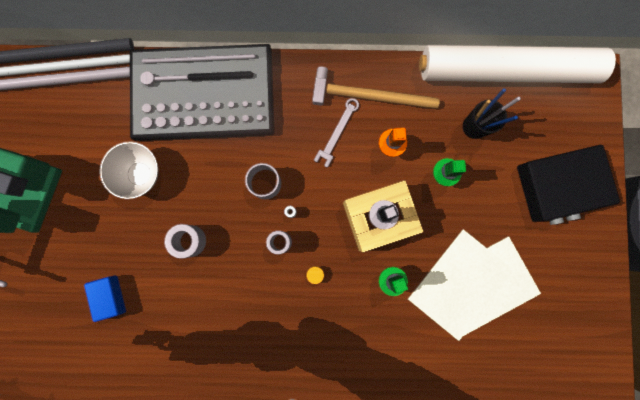

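The scene view shows the black-handled gauge in the plywood stand at (240,225). In the top view it is at (385,213).
- **Gauge candidates (top view):** black in the stand (385,213), orange (394,141), green (449,171) and green (393,281). I choose the one in the stand.
- **Bushing candidates (top view):** thick-walled (185,241), thin-walled (263,181) and slim (278,242). I choose the thick-walled one.

```bash
python3 - <<'E'
from h import *
import pickle
c=pickle.load(open('top.pkl','rb'));im=c['image'];s=pickle.load(open('scene.pkl','rb'))
hsv=cv2.cvtColor(im,cv2.COLOR_BGR2HSV)
def big(m,box):
    x0,y0,x1,y1=box;k=np.zeros_like(m);k[y0:y1,x0:x1]=m[y0:y1,x0:x1]
    cs,_=cv2.findContours(k,cv2.RETR_CCOMP,cv2.CHAIN_APPROX_NONE);return sorted(cs,key=cv2.contourArea)[::-1]
def world(ct,z): return np.array([onz(c,u,v,z)[:2] for u,v in ct.reshape(-1,2)])
grey=((hsv[...,1]<70)&(hsv[...,2]>90)).astype(np.uint8)
for nm,b,z in(("bush",(155,215,215,270),.065),("flange",(365,195,405,232),.086)):
    for ct in big(grey,b)[:2]:
        w=world(cv2.convexHull(ct),z);(x,y),r=cv2.minEnclosingCircle(w.astype(np.float32))
        print(nm,cv2.contourArea(ct),x,y,2*r)
yel=cv2.inRange(hsv,(15,50,120),(35,255,255))
ct=big(yel,(335,170,435,260))[0]
w=world(cv2.convexHull(ct),.08);r=cv2.minAreaRect(w.astype(np.float32)*1000);print("stand",r)
# handle top
dark=((hsv[...,2]<90)|(hsv[...,1]<60)&(hsv[...,2]<120)).astype(np.uint8)
def crop(i,x,y,h):return cv2.resize(i[y-h:y+h,x-h:x+h],(390,390),interpolation=cv2.INTER_CUBIC)
cv2.imwrite('pics/crop.png',np.hstack([crop(im,385,213,45),crop(im,185,241,35)]))
E
```

```text
bush 884.0 0.47317150235176086 0.23582762479782104 0.076936274766922
bush 326.5 0.4735115170478821 0.23577672243118286 0.047523919492959976
flange 430.0 0.5385951995849609 -0.20816457271575928 0.0655163824558258
flange 2.0 0.5549521446228027 -0.23120489716529846 0.004553543869405985
stand ((535.4703369140625, -206.67527770996094), (121.90689086914062, 147.8152313232422), 19.473026275634766)
```

View pics/crop.png

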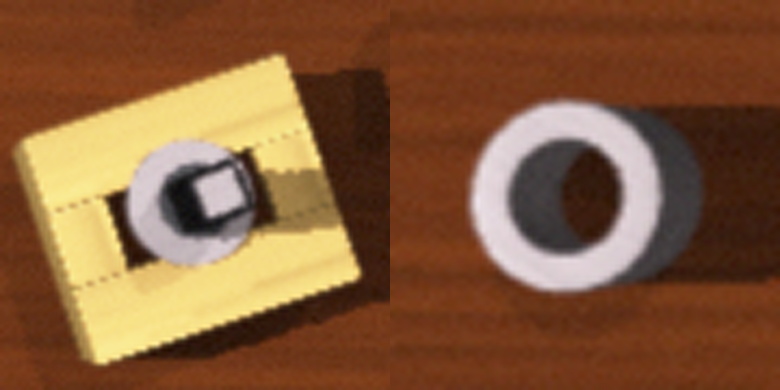

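The crop confirms the choice: the left half is the black-handled gauge, with its flange in the wooden stand's slot. The right half is the thick-walled bushing, centred at top pixel (185,241). Flange at (0.539,-0.208), bushing at (0.473,0.236), stand yaw 19.5°.

Request:
{"method": "send_rows", "body": {
  "increments": [
    {"dx": 0.9,"dy": -2,"dz": 0,"roll": 1,"claw": 1},
    {"dx": 1.8,"dy": -4,"dz": 0,"roll": 2,"claw": 1},
    {"dx": 2.6,"dy": -6,"dz": 0,"roll": 3,"claw": 1},
    {"dx": 3.5,"dy": -8,"dz": 0,"roll": 4,"claw": 1},
    {"dx": 4.4,"dy": -10,"dz": 0,"roll": 5.2,"claw": 1}
  ],
  "grip_force": 60
}}

```text
clock: 0.72
tcp_pos: [0.3254, 0.284, 0.2311]
orientation: [-0.0, -0.167, 0.986, -0.0]
wrist_force: [0.9, 1.3, 0.1]
finger_gap: 0.0854
grip_force: 0.0
```

Request:
{"method": "send_rows", "body": {
  "increments": [
    {"dx": 0.9,"dy": -2,"dz": 0,"roll": 0,"claw": 1},
    {"dx": 1.8,"dy": -4,"dz": 0,"roll": 0,"claw": 1},
    {"dx": 2.6,"dy": -6,"dz": 0,"roll": 0,"claw": 1},
    {"dx": 3.5,"dy": -8,"dz": 0,"roll": 0,"claw": 1},
    {"dx": 4.4,"dy": -10,"dz": 0,"roll": 0,"claw": 1}
  ]
}}

```text
clock: 1.35
tcp_pos: [0.4355, 0.034, 0.2312]
orientation: [0.0, -0.164, 0.986, 0.0]
wrist_force: [0.6, 1.4, 0.2]
finger_gap: 0.0855
grip_force: 0.0
```

Request:
{"method": "send_rows", "body": {
  "increments": [
    {"dx": 0.9,"dy": -2.1,"dz": 0,"roll": 0,"claw": 1},
    {"dx": 1.8,"dy": -4.2,"dz": 0,"roll": 0,"claw": 1},
    {"dx": 2.7,"dy": -6.3,"dz": 0,"roll": 0,"claw": 1},
    {"dx": 3.6,"dy": -8.4,"dz": 0,"roll": 0,"claw": 1},
    {"dx": 4.1,"dy": -9.7,"dz": 0,"roll": 0.1,"claw": 1}
  ]
}}

```text
clock: 1.98
tcp_pos: [0.5383, -0.2093, 0.2304]
orientation: [-0.0, -0.171, 0.985, 0.0]
wrist_force: [-0.6, 1.3, 0.6]
finger_gap: 0.0854
grip_force: 0.0
```

```bash
python3 - <<'E'
from h import *
import pickle
c=pickle.load(open('top.pkl','rb'));s=pickle.load(open('scene.pkl','rb'))
hsv=cv2.cvtColor(c['image'],cv2.COLOR_BGR2HSV)
g=cv2.cvtColor(c['image'],cv2.COLOR_BGR2GRAY);print(g[203:222,380:402])
for p in((391,212),(388,212),(394,212)): print(onz(c,*p,.168))
w=read_camera('wrist');cv2.imwrite('pics/w1.png',w['image']);pickle.dump(w,open('w1.pkl','wb'))
M=np.array(w['world_to_cam']);print(M[:3,:3],-M[:3,:3].T@M[:3,3],w['fx'])
st=get_state();print(st['tcp_pos'],st['orientation'])
E
```

```text
[[206 210 208 205 206 206 210 211 209 209 206 200 178 120  89  75  42  73
  159 220 222 222]
 [205 205 206 202 201 202 204 203 208 204 192 173 129 118  71  49  32  43
  107 190 221 220]
 [203 197 193 185 162 151 162 166 185 169 105  65  54  74 101 110  47  38
   73 154 217 222]
 [187 138 109 104  94  84  85  81  81  63  48  73 104 101 104 151  70  37
   49 125 203 211]
 [137  95  85  82  74  47  33  46  69  85 114 155 190 176  84  86  95  50
   40  94 157 147]
 [ 87  75  54  44  40  49  71 114 143 172 196 200 203 182 102  69  96  71
   38  48  89 126]
 [ 51  34  24  33  55 108 155 192 198 201 205 205 199 189 124  59  78  96
   43  41  63  98]
 [ 30  16  19  33  83 156 198 203 203 204 205 206 203 199 175  85  78 101
   47  35  45  82]
 [ 21  13  18  29  67 141 199 203 205 199 203 201 202 204 190 129  70  96
   63  30  39  75]
 [ 14  16  19  25  44 108 185 199 201 202 204 204 206 207 201 172  82  63
   65  30  33  58]
 [ 20  21  17  22  30  68 144 196 204 202 206 205 203 204 204 185 110  58
   70  37  30  47]
 [ 22  19  23  19  20  49 122 192 203 204 204 207 205 205 199 177 114  54
   
[... 396 characters left out ...]
6  27  18  22  17  22  26  30  31  24  47  80 108 117 123 121 103
   53  34  46  59]
 [ 89  68  31  22  20  22  21  28  29  38  47  71  99 120 123 119 116  92
   67  71  89 117]
 [119  89  56  41  44  45  48  52  53  50  69  98 117 122 124 128 126 103
  126 140 134 147]]
[ 0.53868027 -0.21008396  0.168     ]
[ 0.53857673 -0.2041493   0.168     ]
[ 0.53878382 -0.21601846  0.168     ]
[[-3.34834375e-01  9.42276745e-01  6.90747212e-04]
 [-9.05727088e-01 -3.21644235e-01 -2.76049684e-01]
 [-2.59893022e-01 -9.30565518e-02  9.61143119e-01]] [ 0.47215456 -0.2328501   0.37248424] 309.70691628693146
[ 0.53950818 -0.21272302  0.23000716] [ 9.67851995e-06 -1.69711750e-01  9.85493157e-01 -1.07673340e-03]
```

View pics/w1.png

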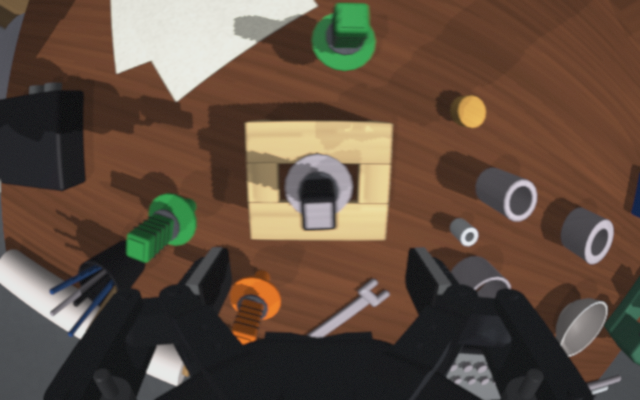

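The wrist view shows the stand square to the gripper. The gauge handle at (318,210) lies midway between the fingers at (210,275) and (430,275), so I descend.

Request:
{"method": "send_rows", "body": {
  "increments": [
    {"dx": 0,"dy": 0.17,"dz": -1,"roll": 0,"claw": 1},
    {"dx": 0,"dy": 0.17,"dz": -2,"roll": 0,"claw": 1},
    {"dx": 0,"dy": 0.17,"dz": -3,"roll": 0,"claw": 1},
    {"dx": 0,"dy": 0.17,"dz": -4,"roll": 0,"claw": 1},
    {"dx": 0,"dy": 0.17,"dz": -4.48,"roll": 0,"claw": 1}
  ]
}}

```text
clock: 2.65
tcp_pos: [0.5366, -0.2017, 0.1175]
orientation: [-0.001, -0.171, 0.985, 0.001]
wrist_force: [0.3, -0.3, 0.2]
finger_gap: 0.0853
grip_force: 0.0
```

Request:
{"method": "send_rows", "body": {
  "increments": [
    {"claw": 0.6},
    {"claw": 0.2},
    {"claw": -0.2},
    {"claw": -0.6},
    {"claw": -1}
  ]
}}

```text
schema error: expected keys dx, dy, dz, roll, claw
```

Request:
{"method": "send_rows", "body": {
  "increments": [
    {"claw": -1},
    {"claw": -1},
    {"claw": -1},
    {"claw": -1},
    {"claw": -1}
  ]
}}

```text
schema error: expected keys dx, dy, dz, roll, claw
```

```bash
python3 -c "
from h import *
read_camera('top');read_camera('top');s=get_state();print(s['tcp_pos'],s['orientation'],s['qvel'])"
```

```text
[ 0.53670636 -0.20179981  0.11787475] [-0.0012422  -0.17134205  0.98521028  0.00102913] [-0.00085744 -0.02023313  0.0391101   0.02411039 -0.0012961   0.00128503]
```

Request:
{"method": "send_rows", "body": {
  "increments": [
    {"dx": 0.08,"dy": -0.26,"dz": 0,"roll": 0,"claw": 1},
    {"dx": 0.08,"dy": -0.26,"dz": 0,"roll": 0,"claw": 0.5},
    {"dx": 0.08,"dy": -0.26,"dz": 0,"roll": 0,"claw": 0},
    {"dx": 0.08,"dy": -0.26,"dz": 0,"roll": 0,"claw": -0.3},
    {"dx": 0.08,"dy": -0.26,"dz": 0,"roll": 0,"claw": -0.3}
  ]
}}

```text
clock: 3.38
tcp_pos: [0.5397, -0.2088, 0.1195]
orientation: [0.0, -0.171, 0.985, 0.0]
wrist_force: [0.0, 0.4, -0.3]
finger_gap: 0.0304
grip_force: 0.1
```

Request:
{"method": "send_rows", "body": {
  "increments": [
    {"dx": 0,"dy": 0,"dz": 0,"roll": 0,"claw": -0.5},
    {"dx": 0,"dy": 0,"dz": 0,"roll": 0,"claw": -1},
    {"dx": 0,"dy": 0,"dz": 0,"roll": 0,"claw": -1},
    {"dx": 0,"dy": 0,"dz": 0,"roll": 0,"claw": -1},
    {"dx": 0,"dy": 0,"dz": 0,"roll": 0,"claw": -1}
  ],
  "grip_force": 60
}}

```text
clock: 4.0
tcp_pos: [0.5397, -0.2088, 0.1195]
orientation: [0.0, -0.171, 0.985, 0.0]
wrist_force: [-1.0, 3.2, 4.0]
finger_gap: 0.0256
grip_force: 58.2
```

```bash
python3 -c "
from h import *
for i in range(3): read_camera('top');s=get_state();print(s['tcp_pos'],s['orientation'],s['wrist_force'],s['finger_gap'],s['grip_force'])"
```

```text
[ 0.53969803 -0.20880861  0.11947187] [ 5.68959912e-06 -1.71334508e-01  9.85212895e-01  1.95393733e-04] [-3.13935125  2.84230208  4.90168273] 0.02555813306498352 58.21411907672882
[ 0.53966715 -0.20877089  0.11943612] [-3.15967650e-05 -1.71337967e-01  9.85212284e-01  2.33674790e-04] [-1.92852714  3.45329667  5.07515073] 0.025459222656242425 58.21753263473511
[ 0.53971082 -0.20881826  0.11946299] [ 2.31773505e-05 -1.71315488e-01  9.85216200e-01  2.04320663e-04] [-2.30681938  2.68117697  4.31582316] 0.025866840165887334 58.22330296039581
```

Request:
{"method": "send_rows", "body": {
  "increments": [
    {"dx": 0,"dy": 0,"dz": 0.4,"roll": 0,"claw": -1},
    {"dx": 0,"dy": 0,"dz": 1.1,"roll": 0,"claw": -1},
    {"dx": 0,"dy": 0,"dz": 2,"roll": 0,"claw": -1},
    {"dx": 0,"dy": 0,"dz": 3,"roll": 0,"claw": -1},
    {"dx": 0,"dy": 0,"dz": 3.6,"roll": 0,"claw": -1}
  ]
}}

```text
clock: 4.78
tcp_pos: [0.5404, -0.2096, 0.2106]
orientation: [0.001, -0.171, 0.985, -0.001]
wrist_force: [0.7, 0.3, -2.2]
finger_gap: 0.0256
grip_force: 58.2
```

Request:
{"method": "send_rows", "body": {
  "increments": [
    {"dx": -0.1,"dy": 1,"dz": 0,"roll": 0,"claw": -1},
    {"dx": -0.4,"dy": 2.8,"dz": 0,"roll": 0,"claw": -1},
    {"dx": -0.7,"dy": 4.7,"dz": 0,"roll": 0,"claw": -1},
    {"dx": -1,"dy": 6.6,"dz": 0,"roll": 0,"claw": -1},
    {"dx": -1.3,"dy": 8.6,"dz": 0,"roll": 0,"claw": -1}
  ]
}}

```text
clock: 5.4
tcp_pos: [0.5059, 0.0083, 0.2084]
orientation: [-0.001, -0.171, 0.985, 0.0]
wrist_force: [0.6, -0.1, -2.3]
finger_gap: 0.0256
grip_force: 58.5
```

Request:
{"method": "send_rows", "body": {
  "increments": [
    {"dx": -0.3,"dy": 2,"dz": 0,"roll": 0,"claw": -1},
    {"dx": -0.6,"dy": 4,"dz": 0,"roll": 0,"claw": -1},
    {"dx": -0.8,"dy": 5.6,"dz": 0,"roll": 0,"claw": -1},
    {"dx": -1,"dy": 6.8,"dz": 0,"roll": 0,"claw": -1},
    {"dx": -1.1,"dy": 7.4,"dz": 0,"roll": 0,"claw": -1}
  ]
}}

```text
clock: 6.02
tcp_pos: [0.4782, 0.1928, 0.2085]
orientation: [-0.001, -0.173, 0.985, 0.0]
wrist_force: [-0.6, -0.6, -1.8]
finger_gap: 0.0252
grip_force: 58.6
```

Request:
{"method": "send_rows", "body": {
  "increments": [
    {"dx": -0.1,"dy": 0.8,"dz": 0,"roll": 0,"claw": -1},
    {"dx": -0.2,"dy": 1.5,"dz": 0,"roll": 0,"claw": -1},
    {"dx": -0.2,"dy": 1.7,"dz": 0,"roll": 0,"claw": -1},
    {"dx": -0.2,"dy": 1.7,"dz": 0,"roll": 0,"claw": -1},
    {"dx": -0.2,"dy": 1.7,"dz": 0,"roll": 0,"claw": -1}
  ]
}}

```text
clock: 6.65
tcp_pos: [0.4749, 0.2329, 0.2093]
orientation: [-0.0, -0.171, 0.985, -0.0]
wrist_force: [0.1, -0.5, -2.5]
finger_gap: 0.0254
grip_force: 58.6
```

```bash
python3 - <<'E'
from h import *
import pickle
w=read_camera('wrist');pickle.dump(w,open('w2.pkl','wb'));s=read_camera('scene');pickle.dump(s,open('s2.pkl','wb'))
cv2.imwrite('pics/ws2.png',np.hstack([cv2.resize(w['image'][100:400,170:470],(400,400)),cv2.resize(s['image'][60:220,340:500],(400,400),interpolation=cv2.INTER_CUBIC)]))
st=get_state();print(st['tcp_pos'],st['orientation'])
E
```

```text
[0.47492289 0.23291266 0.20934793] [-3.56039794e-05 -1.70832772e-01  9.85300036e-01 -4.00823915e-05]
```

View pics/ws2.png

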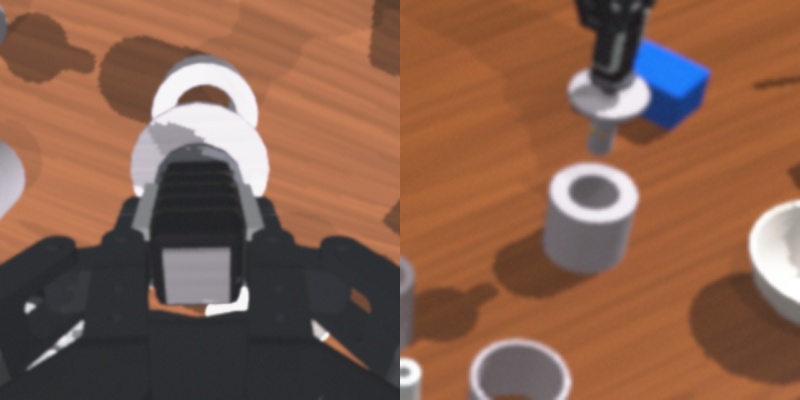

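The wrist crop (left) shows the flange at about (200,165), ahead of the bushing rim at (205,100). The scene crop (right) shows the head hanging above the bore at about (595,190). I'll measure the flange and rim in the scene view.

```bash
python3 - <<'E'
from h import *
import pickle
c=pickle.load(open('s2.pkl','rb'));hsv=cv2.cvtColor(c['image'],cv2.COLOR_BGR2HSV)
def fit(c,hsv,box,z,vt,own=None):
    m=((hsv[...,1]<60)&(hsv[...,2]>vt)).astype(np.uint8);k=np.zeros_like(m);x0,y0,x1,y1=box;k[y0:y1,x0:x1]=m[y0:y1,x0:x1]
    cs,_=cv2.findContours(k,cv2.RETR_EXTERNAL,cv2.CHAIN_APPROX_NONE);ct=cv2.convexHull(max(cs,key=cv2.contourArea))
    w=np.array([onz(c,u,v,z)[:2] for u,v in ct.reshape(-1,2)],np.float32);return cv2.minEnclosingCircle(w),cv2.boundingRect(ct)
for vt in(130,150,165,180): print(vt,'flange',fit(c,hsv,(400,80,450,109),.1758,vt),'bush',fit(c,hsv,(390,120,445,150),.065,vt))
print(hsv[85:112:2,420],'\n',hsv[96,400:446:2,2])
w=pickle.load(open('w2.pkl','rb'));M=np.array(w['world_to_cam'])
def wz(u,v,z):
    x,y=(u-w['cx'])/w['fx'],(v-w['cy'])/w['fy'];r=np.hypot(x,y)
    d=M[:3,:3].T@np.array([x/r*np.sin(r),-y/r*np.sin(r),-np.cos(r)]);o=-M[:3,:3].T@M[:3,3];return (o+d*(z-o[2])/d[2])[:2]
# flange edges in wrist crop px -> full px (x.75)
P=lambda x,y:(170+x*.75,100+y*.75)
def circ(pts,z):
    q=np.array([wz(*P(*p),z) for p in pts]);A=np.c_[2*q,np.ones(len(q))];s=np.linalg.lstsq(A,(q**2).sum(1),rcond=None)[0];return s[:2],2*np.sqrt(s[2]+s[:2]@s[:2])
print('wf',circ([(131,165),(200,103),(269,165),(150,120),(250,122)],.1758))
print('wb',circ([(153,110),(205,63),(258,110),(170,74),(242,75)],.065))
E
```

```text
130 flange (((0.476659893989563, 0.2312738597393036), 0.03341025486588478), (407, 88, 33, 20)) bush (((0.47785064578056335, 0.23688925802707672), 0.04100557044148445), (400, 125, 35, 25))
150 flange (((0.48137423396110535, 0.2339976727962494), 0.03072267211973667), (411, 90, 29, 18)) bush (((0.47570931911468506, 0.2367924451828003), 0.03920552879571915), (400, 125, 35, 24))
165 flange (((0.4849453568458557, 0.23530608415603638), 0.030428940430283546), (418, 91, 22, 16)) bush (((0.4757077395915985, 0.23678332567214966), 0.039210494607686996), (400, 125, 35, 24))
180 flange (((0.48544585704803467, 0.23614981770515442), 0.029830241575837135), (419, 91, 21, 16)) bush (((0.47517773509025574, 0.2368914932012558), 0.03885366767644882), (400, 125, 35, 24))
[[168  27  47]
 [165   8  62]
 [170  20  38]
 [150  10  52]
 [135  15  68]
 [150  15  83]
 [145  13 117]
 [146  13 138]
 [146  13 156]
 [146  12 170]
 [146  10 211]
 [150  10 131]
 [155  16  94]
 [170  17  92]] 
 [138 137 135 141 172 142 130 129 130 125 102  64  59  92 164 209 234 242
 242 228 143 132 160]
wf (array([0.47317756, 0.23352662]), np.float64(0.06357211331041873))
wb (array([0.47228821, 0.23829202]), np.float64(0.07569728445443272))
```

Request:
{"method": "send_rows", "body": {
  "increments": [
    {"dx": -0.05,"dy": 0.17,"dz": 0,"roll": 0,"claw": -1},
    {"dx": -0.05,"dy": 0.17,"dz": -0.8,"roll": 0,"claw": -1},
    {"dx": -0.05,"dy": 0.17,"dz": -1.4,"roll": 0,"claw": -1},
    {"dx": -0.05,"dy": 0.17,"dz": -1.8,"roll": 0,"claw": -1},
    {"dx": -0.05,"dy": 0.17,"dz": -2.2,"roll": 0,"claw": -1}
  ]
}}

```text
clock: 7.38
tcp_pos: [0.4735, 0.2378, 0.1538]
orientation: [-0.0, -0.171, 0.985, 0.0]
wrist_force: [-0.5, 0.6, -2.8]
finger_gap: 0.0253
grip_force: 58.5
```

Request:
{"method": "send_rows", "body": {
  "increments": [
    {"dx": 0,"dy": 0,"dz": -0.5,"roll": 0,"claw": -1},
    {"dx": 0,"dy": 0,"dz": -1,"roll": 0,"claw": -1},
    {"dx": 0,"dy": 0,"dz": -1.5,"roll": 0,"claw": -1},
    {"dx": 0,"dy": 0,"dz": -1.8,"roll": 0,"claw": -1},
    {"dx": 0,"dy": 0,"dz": -1.8,"roll": 0,"claw": -1}
  ]
}}

```text
clock: 8.0
tcp_pos: [0.473, 0.2376, 0.1086]
orientation: [-0.001, -0.171, 0.985, -0.0]
wrist_force: [0.3, 0.0, -2.0]
finger_gap: 0.0256
grip_force: 58.5
```

Request:
{"method": "send_rows", "body": {
  "increments": [
    {"dx": 0,"dy": 0,"dz": -0.05,"roll": 0,"claw": -1},
    {"dx": 0,"dy": 0,"dz": -0.1,"roll": 0,"claw": -1},
    {"dx": 0,"dy": 0,"dz": -0.16,"roll": 0,"claw": -1},
    {"dx": 0,"dy": 0,"dz": -0.2,"roll": 0,"claw": -1},
    {"dx": 0,"dy": 0,"dz": -0.2,"roll": 0,"claw": -1}
  ]
}}

```text
clock: 8.62
tcp_pos: [0.4736, 0.2378, 0.1046]
orientation: [0.0, -0.171, 0.985, 0.0]
wrist_force: [0.2, 0.4, -0.6]
finger_gap: 0.0255
grip_force: 58.4
```

Request:
{"method": "send_rows", "body": {
  "increments": [
    {"dx": 0,"dy": 0,"dz": -0.08,"roll": 0,"claw": -1},
    {"dx": 0,"dy": 0,"dz": -0.16,"roll": 0,"claw": -1},
    {"dx": 0,"dy": 0,"dz": -0.24,"roll": 0,"claw": -1},
    {"dx": 0,"dy": 0,"dz": -0.32,"roll": 0,"claw": -1},
    {"dx": 0,"dy": 0,"dz": -0.36,"roll": 0,"claw": -1}
  ]
}}

```text
clock: 9.25
tcp_pos: [0.4738, 0.2379, 0.096]
orientation: [0.001, -0.171, 0.985, 0.0]
wrist_force: [-0.6, 0.7, 2.0]
finger_gap: 0.0255
grip_force: 58.7
```

Request:
{"method": "send_rows", "body": {
  "increments": [
    {"dx": 0,"dy": 0,"dz": -0.04,"roll": 0,"claw": -1},
    {"dx": 0,"dy": 0,"dz": -0.08,"roll": 0,"claw": -1},
    {"dx": 0,"dy": 0,"dz": -0.1,"roll": 0,"claw": -1},
    {"dx": 0,"dy": 0,"dz": -0.12,"roll": 0,"claw": -1},
    {"dx": 0,"dy": 0,"dz": -0.12,"roll": 0,"claw": -1}
  ]
}}

```text
clock: 9.88
tcp_pos: [0.4738, 0.2379, 0.0924]
orientation: [0.0, -0.171, 0.985, 0.0]
wrist_force: [0.2, 1.0, 3.5]
finger_gap: 0.0254
grip_force: 60.2
```

Request:
{"method": "send_rows", "body": {
  "increments": [
    {"dx": 0,"dy": 0,"dz": -0.02,"roll": 0,"claw": -1},
    {"dx": 0,"dy": 0,"dz": -0.04,"roll": 0,"claw": -1},
    {"dx": 0,"dy": 0,"dz": -0.06,"roll": 0,"claw": -1},
    {"dx": 0,"dy": 0,"dz": -0.08,"roll": 0,"claw": -1},
    {"dx": 0,"dy": 0,"dz": -0.08,"roll": 0,"claw": -1}
  ]
}}

```text
clock: 10.5
tcp_pos: [0.4739, 0.238, 0.0919]
orientation: [0.001, -0.171, 0.985, 0.0]
wrist_force: [-3.1, 1.3, 13.8]
finger_gap: 0.0253
grip_force: 60.9
```

At the stop (14 N). I'll draw it straight out, slowly at first.

Request:
{"method": "send_rows", "body": {
  "increments": [
    {"dx": 0,"dy": 0,"dz": 0.15,"roll": 0,"claw": -1},
    {"dx": 0,"dy": 0,"dz": 0.35,"roll": 0,"claw": -1},
    {"dx": 0,"dy": 0,"dz": 0.6,"roll": 0,"claw": -1},
    {"dx": 0,"dy": 0,"dz": 0.8,"roll": 0,"claw": -1},
    {"dx": 0,"dy": 0,"dz": 1,"roll": 0,"claw": -1}
  ]
}}

```text
clock: 11.12
tcp_pos: [0.4735, 0.2377, 0.1156]
orientation: [-0.0, -0.171, 0.985, -0.0]
wrist_force: [1.1, 0.3, -3.3]
finger_gap: 0.0257
grip_force: 59.8
```

Request:
{"method": "send_rows", "body": {
  "increments": [
    {"dx": 0,"dy": 0,"dz": 0.4,"roll": 0,"claw": -1},
    {"dx": 0,"dy": 0,"dz": 0.8,"roll": 0,"claw": -1},
    {"dx": 0,"dy": 0,"dz": 1.2,"roll": 0,"claw": -1},
    {"dx": 0,"dy": 0,"dz": 1.6,"roll": 0,"claw": -1},
    {"dx": 0,"dy": 0,"dz": 2,"roll": 0,"claw": -1}
  ]
}}

```text
clock: 11.75
tcp_pos: [0.4736, 0.2377, 0.1661]
orientation: [0.0, -0.171, 0.985, 0.0]
wrist_force: [-0.0, 0.1, -2.1]
finger_gap: 0.0255
grip_force: 59.8
```

Request:
{"method": "send_rows", "body": {
  "increments": [
    {"dx": 0,"dy": 0,"dz": 0.5,"roll": 0,"claw": -1},
    {"dx": 0,"dy": 0,"dz": 1,"roll": 0,"claw": -1},
    {"dx": 0,"dy": 0,"dz": 1.5,"roll": 0,"claw": -1},
    {"dx": 0,"dy": 0,"dz": 1.8,"roll": 0,"claw": -1},
    {"dx": 0,"dy": 0,"dz": 1.8,"roll": 0,"claw": -1}
  ]
}}

```text
clock: 12.38
tcp_pos: [0.4739, 0.2379, 0.211]
orientation: [0.001, -0.171, 0.985, 0.0]
wrist_force: [0.9, -0.1, -3.0]
finger_gap: 0.0254
grip_force: 59.8
```

```bash
python3 - <<'E'
from h import *
s=read_camera('scene')
cv2.imwrite('pics/s3.png',cv2.resize(s['image'][50:200,340:500],(640,600),interpolation=cv2.INTER_CUBIC))
E
```

```text
(no output)
```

View pics/s3.png

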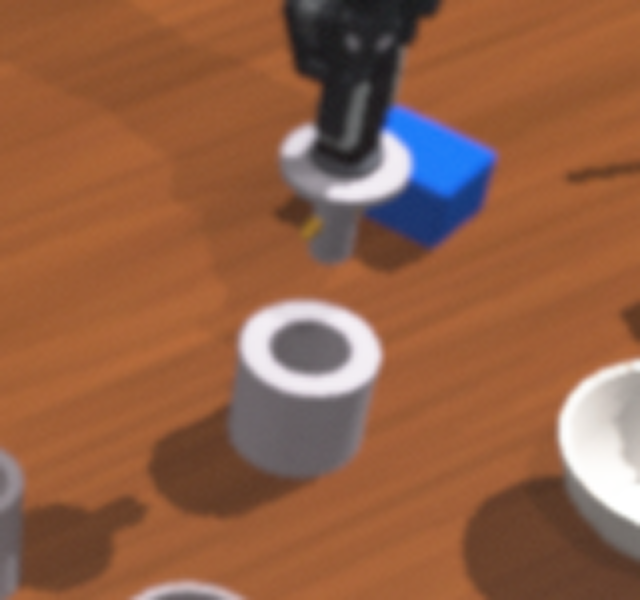

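The scene crop shows the bushing upright and in place at (310,350). The gauge is clear above it with a brass plunger out at (312,228). I'll carry it back to the stand.

Request:
{"method": "send_rows", "body": {
  "increments": [
    {"dx": 0.1,"dy": -1,"dz": 0,"roll": 0,"claw": -1},
    {"dx": 0.4,"dy": -2.8,"dz": 0,"roll": 0,"claw": -1},
    {"dx": 0.7,"dy": -4.7,"dz": 0,"roll": 0,"claw": -1},
    {"dx": 1,"dy": -6.6,"dz": 0,"roll": 0,"claw": -1},
    {"dx": 1.3,"dy": -8.6,"dz": 0,"roll": 0,"claw": -1}
  ]
}}

```text
clock: 13.05
tcp_pos: [0.5058, 0.0214, 0.2097]
orientation: [-0.0, -0.172, 0.985, 0.0]
wrist_force: [1.8, 0.9, -3.7]
finger_gap: 0.0254
grip_force: 59.7
```

Request:
{"method": "send_rows", "body": {
  "increments": [
    {"dx": 0.3,"dy": -2,"dz": 0,"roll": 0,"claw": -1},
    {"dx": 0.6,"dy": -4,"dz": 0,"roll": 0,"claw": -1},
    {"dx": 0.9,"dy": -6,"dz": 0,"roll": 0,"claw": -1},
    {"dx": 1.1,"dy": -7.5,"dz": 0,"roll": 0,"claw": -1},
    {"dx": 1.2,"dy": -8.4,"dz": 0,"roll": 0,"claw": -1}
  ]
}}

```text
clock: 13.68
tcp_pos: [0.5358, -0.189, 0.2095]
orientation: [-0.0, -0.17, 0.985, 0.0]
wrist_force: [-0.7, 0.4, -2.5]
finger_gap: 0.0256
grip_force: 59.6
```

Request:
{"method": "send_rows", "body": {
  "increments": [
    {"dx": 0.1,"dy": -0.5,"dz": 0,"roll": 0,"claw": -1},
    {"dx": 0.13,"dy": -0.78,"dz": 0,"roll": 0,"claw": -1},
    {"dx": 0.13,"dy": -0.78,"dz": -0.4,"roll": 0,"claw": -1},
    {"dx": 0.13,"dy": -0.78,"dz": -0.9,"roll": 0,"claw": -1},
    {"dx": 0.13,"dy": -0.78,"dz": -1.2,"roll": 0,"claw": -1}
  ]
}}

```text
clock: 14.3
tcp_pos: [0.5386, -0.2056, 0.1789]
orientation: [-0.001, -0.172, 0.985, 0.001]
wrist_force: [-0.8, -0.8, -2.6]
finger_gap: 0.0255
grip_force: 59.7
```

```bash
python3 - <<'E'
from h import *
s=read_camera('scene');w=read_camera('wrist')
cv2.imwrite('pics/s4.png',np.hstack([cv2.resize(s['image'][150:310,160:320],(400,400),interpolation=cv2.INTER_CUBIC),cv2.resize(w['image'][80:340,190:450],(400,400))]))
st=get_state();print(st['tcp_pos'],st['wrist_force'])
E
```

```text
[ 0.53842291 -0.20569994  0.17881516] [-0.71146485  0.93427431 -2.51186464]
```

View pics/s4.png

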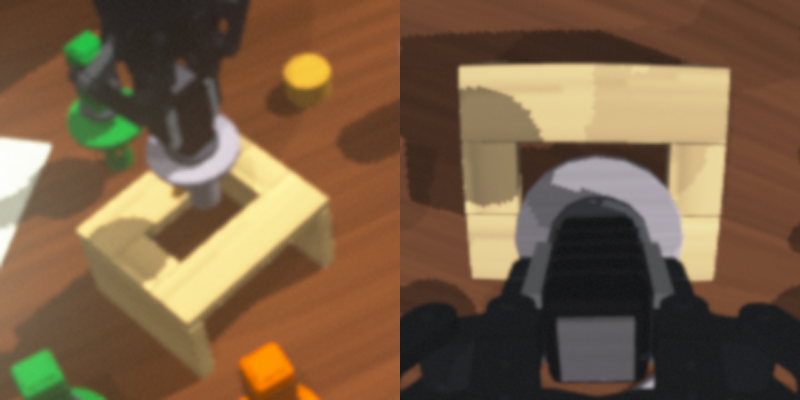

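The left crop shows the head at (205,195), above the slot. The wrist crop shows the flange centred on the slot sideways (about 598 against 594), with plungers along the slot. I'll lower it.

Request:
{"method": "send_rows", "body": {
  "increments": [
    {"dx": 0.04,"dy": -0.1,"dz": -0.3,"roll": 0,"claw": -1},
    {"dx": 0.04,"dy": -0.1,"dz": -0.7,"roll": 0,"claw": -1},
    {"dx": 0.04,"dy": -0.1,"dz": -1.1,"roll": 0,"claw": -1},
    {"dx": 0.04,"dy": -0.1,"dz": -1.5,"roll": 0,"claw": -1},
    {"dx": 0.04,"dy": -0.1,"dz": -1.8,"roll": 0,"claw": -1}
  ]
}}

```text
clock: 15.02
tcp_pos: [0.54, -0.2091, 0.1344]
orientation: [-0.0, -0.171, 0.985, 0.0]
wrist_force: [-0.3, -0.1, -2.1]
finger_gap: 0.0256
grip_force: 59.7
```

Request:
{"method": "send_rows", "body": {
  "increments": [
    {"dx": 0,"dy": 0,"dz": -0.3,"roll": 0,"claw": -1},
    {"dx": 0,"dy": 0,"dz": -0.6,"roll": 0,"claw": -1},
    {"dx": 0,"dy": 0,"dz": -0.8,"roll": 0,"claw": -1},
    {"dx": 0,"dy": 0,"dz": -0.92,"roll": 0,"claw": -1},
    {"dx": 0,"dy": 0,"dz": -0.95,"roll": 0,"claw": -1}
  ]
}}

```text
clock: 15.65
tcp_pos: [0.5403, -0.2092, 0.1115]
orientation: [-0.0, -0.171, 0.985, 0.0]
wrist_force: [0.5, 0.3, -2.7]
finger_gap: 0.0257
grip_force: 59.8
```

Request:
{"method": "send_rows", "body": {
  "increments": [
    {"dx": 0,"dy": 0,"dz": -0.06,"roll": 0,"claw": -1},
    {"dx": 0,"dy": 0,"dz": -0.12,"roll": 0,"claw": -1},
    {"dx": 0,"dy": 0,"dz": -0.17,"roll": 0,"claw": -1},
    {"dx": 0,"dy": 0,"dz": -0.2,"roll": 0,"claw": -1},
    {"dx": 0,"dy": 0,"dz": -0.2,"roll": 0,"claw": -1}
  ]
}}

```text
clock: 16.27
tcp_pos: [0.5404, -0.2093, 0.107]
orientation: [0.0, -0.171, 0.985, -0.0]
wrist_force: [-0.5, 0.4, 1.4]
finger_gap: 0.0254
grip_force: 60.0
```

Request:
{"method": "send_rows", "body": {
  "increments": [
    {"dx": 0,"dy": 0,"dz": 0,"roll": 0,"claw": -0.3},
    {"dx": 0,"dy": 0,"dz": 0,"roll": 0,"claw": 0},
    {"dx": 0,"dy": 0,"dz": 0,"roll": 0,"claw": 0.4},
    {"dx": 0,"dy": 0,"dz": 0,"roll": 0,"claw": 0.8},
    {"dx": 0,"dy": 0,"dz": 0,"roll": 0,"claw": 1}
  ]
}}

```text
clock: 16.9
tcp_pos: [0.5403, -0.2093, 0.1066]
orientation: [-0.0, -0.171, 0.985, 0.0]
wrist_force: [-0.4, -0.3, 0.4]
finger_gap: 0.0855
grip_force: 0.0
```

Request:
{"method": "send_rows", "body": {
  "increments": [
    {"dx": 0,"dy": 0,"dz": 0,"roll": 0,"claw": 1},
    {"dx": 0,"dy": 0,"dz": 0.5,"roll": 0,"claw": 1},
    {"dx": 0,"dy": 0,"dz": 1.5,"roll": 0,"claw": 1},
    {"dx": 0,"dy": 0,"dz": 2.5,"roll": 0,"claw": 1},
    {"dx": 0,"dy": 0,"dz": 3.5,"roll": 0,"claw": 1}
  ]
}}

```text
clock: 17.52
tcp_pos: [0.5404, -0.2093, 0.1959]
orientation: [0.0, -0.171, 0.985, -0.0]
wrist_force: [1.1, -0.2, -0.3]
finger_gap: 0.0853
grip_force: 0.0
```

Request:
{"method": "send_rows", "body": {
  "increments": [
    {"dx": -0.5,"dy": 1.5,"dz": 1,"roll": 0,"claw": 1},
    {"dx": -1,"dy": 3,"dz": 1,"roll": 0,"claw": 1},
    {"dx": -1.5,"dy": 4.5,"dz": 1,"roll": 0,"claw": 1},
    {"dx": -2,"dy": 6,"dz": 1,"roll": 0,"claw": 1},
    {"dx": -2,"dy": 6,"dz": 1,"roll": 0,"claw": 1}
  ]
}}

```text
clock: 18.15
tcp_pos: [0.4894, -0.0572, 0.2204]
orientation: [0.0, -0.173, 0.985, 0.0]
wrist_force: [-0.1, -0.1, 0.3]
finger_gap: 0.086
grip_force: 0.0
```

```bash
python3 - <<'E'
from h import *
s=read_camera('scene');t=read_camera('top')
cv2.imwrite('pics/end.png',np.hstack([cv2.resize(s['image'][150:310,160:320],(400,400),interpolation=cv2.INTER_CUBIC),cv2.resize(t['image'][100:340,140:440],(400,400))]))
E
```

```text
(no output)
```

View pics/end.png

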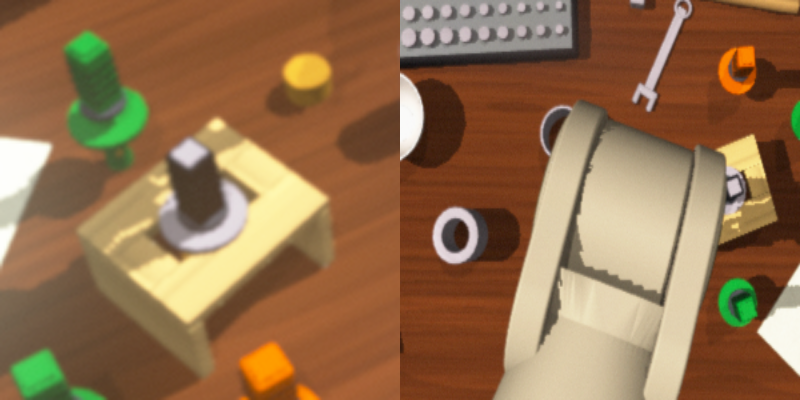

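The gauge hangs upright in the slot, with its flange flat on the plate at (203,213) in the left crop. The bushing stands in place at (460,235) in the right crop, and the gripper is clear.

```bash
python3 -c "
from workcell import hand_in
print(hand_in())"
```

```text
the job is handed in; nothing more can be done
None
```

The job is handed in at about 18 s of the 48 s, with no verdict returned: the gauge, handle pushed to its stop in the bushing, hangs back in its stand's slot, and the bushing still stands upright in its place; I saw a plunger out after the draw but did not measure the tip-to-tip reading.

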